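Re-sort the containers of a stepped test-kit case and shut its lid

ROBOT

A 6-joint arm with a two-finger parallel gripper is mounted at the origin on the work surface. World frame = base frame: x ahead of the robot, y to its left, z up, the work surface at z = 0. Lengths are in m, angles in rad, forces in N, time in s.
With the tool pointing down it reaches from about 0.35 to 0.85 m from the base axis. Payload 8.1 kg.
Tool frame: the origin (TCP) lies on the centre line of the jaws, within the pads' length; the fingertips stand 19 mm ahead of it and the grasp point (between the pads) is the TCP; z points along the fingers, y is the line along which they close (so a half turn about z gives the same grasp; the last joint's range is limited). The gripper opens to 85 mm and grips with 20 to 120 N. Pads are 22 mm wide; open, the fingers measure 114 mm over their backs; the gripper's body (76 mm by 85 mm) begins 54 mm behind the grasp point. The pads swing forward as they close: fully open they stand 13 mm farther back than shut.
Start: joints at [-1.432, 0.13, 1.488, -0, 1.523, -0.085], TCP at [0.133, -0.585, 0.25] pointing down, gripper open.
Joint ranges: [-2.96, 2.96], [-0.89, 2.26], [0.02, 2.5], [-1.34, 4.48], [0, 2.73], [-2.66, 2.66]. Speed limits (rad/s): [2.39, 2.39, 2.79, 3.14, 3.14, 3.14].

INTERFACE

Orientations are given as a unit quaternion [x, y, z, w].
In Python, from station import r gives the robot as it stands.
- The arm moves only by the tool step_hand, called after "Call:" by a JSON object that holds its "method" and its "body". Schema: {"type":"object","properties":{"segments":{"type":"array","items":{"type":"number"},"minItems":5,"maxItems":100},"force":{"type":"number"},"only":{"type":"string"},"quiet":{"type":"boolean"},"lines":{"type":"string"}},"required":["segments"],"additionalProperties":false}. segments is one flat list of numbers that holds 1 to 20 rows one after another, with no inner brackets; each row has 5 numbers: dx, dy, dz in fractions of the full range, 1 being 0.75 m, then a turn about the tool's z in shares of 2 pi rad (1.0 is 2 pi rad), then the finger opening in m; each row is the pose to reach, as a shift and turn from the pose commanded when the call began, along the tool's axes at that moment; what a row does not reach only later rows make up. A row lasts 1/12 s, in which the tool goes at most 0.0417 m and 0.125 rad, less where a joint would pass 70% of its speed; a pose out of reach is approached as far as the arm can. The fingers move at their own pace and stop on an object; force is the grip in N (left out, the last holds). Time passes only in rows, so rows that do not move let the fingers close. The tool returns the time, the measured TCP pose, the force, the opening and the grip force at its end. only (a regular expression) keeps the lines of the reply that match it, lines (a string "A,B") keeps lines A to B, and quiet returns only ok. No shift or turn number may pass 1 either way. Input that does not fit is refused with a message, and nothing moves.
- r.get_obs(): the state, without advancing time (a new reading comes with each control period).
- r.get_image(name): name is "side" or "top" or "wrist"; returns (picture, depth): 384x512x3 uint8, blue, green, red; 384x512 float32, m along the optical axis (not along the pixel's ray), 0 where there is no reading.
- r.camera_info(name): a dict with "fx", "fy", "cx", "cy" (pixels), "k1" (the pictures are not rectified: a ray, as slopes to the right and down, at radius r is drawn at 1 + k1 r^2 times it, then the intrinsics apply), "xyz" and "orientation" of the camera in the world. Camera axes: x right, y down, z forward; pixel columns grow to the right and rows downward; lengths in m; the calibration is good to about 2 mm. A picture is of the moment at which its call begins: read the wrist's pose just before it. camera_info takes no time and is no camera call; for the wrist camera it gives the pose at the moment of the call.
- r.sign_off(): hands the job in; it is judged then, once.
The state is a dict: "t": time; "q": joint angles; "qd": joint speeds; "tau": joint torques, N m; "position": TCP position; "eef_rot": TCP orientation; "wrist_force": force on the tool from outside, world axes, zero at the start; "ft_torque": the same for the moment, N m; "opening": finger opening in m; "grip_force": force on a finger pad.
Only numpy, scipy, OpenCV 4.12 (cv2) and the standard library are available. Lean on these libraries where they do the work, as an engineer would, in place of code of your own. Each camera call takes 0.05 s, during which the arm holds its last target. There are 200 camera calls.

TASK

The three containers of the field test kit have been put back on the wrong steps of the open case, so its lid cannot shut. Use the rubber mat to set one of them aside for the moment, and re-sort them so that each stands upright in the middle of its own step - the tall bottle on the lowest step, the tub on the middle one, the flat jar on the highest - with nothing standing above the rim; only then close the lid fully. Do not tip any container over, and leave the glass beaker where it is.

Things in the scene. Friction and masses are not known exactly. Their poses are not given: they have to be found in the camera images.
- bottle: Tall amber square bottle, body 34 x 34 mm and 54 mm high, sloping shoulder, round black cap 24 mm across; 80 mm high in all, about 0.13 kg. Origin at the centre of its underside, z up, x and y square to its flat sides. Starts upright on the highest step, with its sides within 0.25 rad of the case's.
- tub: Round white plastic tub with a white screw lid, 40 mm in diameter all the way up, 64 mm high, about 0.09 kg. Origin at the centre of its underside, z up. Starts upright on the lowest step.
- jar: Flat round white jar with a metal lid, 46 to 47 mm in diameter, 48 mm high, about 0.10 kg. Origin at the centre of its underside, z up. Starts upright on the middle step.
- step_low: The lowest of three light steps side by side on the case's floor (any order). 139 x 101.5 mm (long side along the case's x), only 4 mm high, a dark square 42 mm wide marked in its middle. Fixed. Origin at the centre of its underside, on the case floor; its top is 4 mm above that. Axes as the case's. Place of the bottle.
- step_mid: The middle step: as step_low but 20 mm high (top 20 mm above its origin), marked with a dark disc 48 mm across. Place of the tub.
- step_high: The highest step: as step_low but 36 mm high (top 36 mm above its origin), marked with a dark disc 58 mm across. Place of the jar.
- mat: Black square rubber mat lying on the bench to the left or right of the case, 110 x 110 mm, 4 mm thick, empty: the spare place. Fixed. Origin at the centre of its underside.
- case: Open-topped grey case, fixed, outside 152 mm (x) x 318 mm (y), 96 mm high; walls and floor 6 mm, no dividers. Origin at the centre of its underside; x points from the front wall, near the robot, to the hinge wall, y along the row of steps. Lid hinge axis: along y, 76 mm along +x from the origin and 96.5 mm above it. On its own step each container's top is 6 mm below the rim.
- lid (a joint): Lid angle, rad: 0 shut flat on the rim, 1.57 upright, at most 2.0; starts at 1.65 to 1.85, leaning away from the robot. Flat grey plate 152 x 318 mm, 10 mm thick above the hinge axis when shut; no handle (the steel latch plate at its free edge stands 2 mm proud). Stiff hinge, 0.28 N m: it stays where left; push it over from behind with 2 to 4 N near the free edge, then press down.
- beaker: Small glass beaker, open, 56 mm across the mouth, 70 mm high, loose, on the bench close to the mat on its far (+x) side. Leave it alone. Origin at the centre of its underside.
Mind the look-alikes: they are no part of the job. Leave any blue or pink look-alike of the jar alone. Of the things that look like the bottle, the smaller one is meant.

How it is judged:
By the outcome, as a careful person would: the job done as asked, in the order asked, and still so for the second after the job is handed in, with the robot touching nothing.
It also fails if it takes over 131 s, if anything falls off the work surface, if the arm or the gripper's body presses on something with over 40 N, if the wrist force passes 120 N, or if a joint passes its speed limit or range.

## Working session

There is one attempt and no reset: what is moved stays moved. The work goes in short steps, Python scripts to look and compute and a tool call to move; the robot and the scene stay as the last step left them, time stands still between calls to the robot, and variables do not carry over. Pictures are saved under pics/ and viewed, at most 14 in all, crops included, and the job is handed in when it is done.

```bash
ls; mkdir -p pics
```

Create h.py:
```python
import numpy as np, cv2
from scipy.spatial.transform import Rotation as R
from station import r
def K(c): return np.array([[c["fx"],0,c["cx"]],[0,c["fy"],c["cy"]],[0,0,1.]])
def rays(c,uv):
    uv=np.atleast_2d(np.array(uv,float)); d=(uv-[c["cx"],c["cy"]])/[c["fx"],c["fy"]]
    s=d.copy()
    for _ in range(10): s=d/(1+c["k1"]*(s**2).sum(1,keepdims=True))
    return R.from_quat(c["orientation"]).apply(np.c_[s,np.ones(len(s))])
def onplane(c,uv,z):
    v=rays(c,uv); o=np.array(c["xyz"]); return o+v*((z-o[2])/v[:,2:3])
def cloud(c,depth):
    v,u=np.mgrid[:depth.shape[0],:depth.shape[1]]
    p=np.array(c["xyz"])+rays(c,np.c_[u.ravel(),v.ravel()])*depth.reshape(-1,1)
    return p.reshape(*depth.shape,3)
def grab(n):
    c=r.camera_info(n); im,d=r.get_image(n); return c,im,d
```

Run:
```python
from h import *
for n in ("top","side"):
    c,im,d=grab(n); cv2.imwrite(f"pics/{n}0.png",im); np.savez(f"{n}0.npz",im=im,d=d); print(n,c)
```

```text
pics
top {'fx': 397.2300685659682, 'fy': 397.2300685659682, 'cx': 253.3341598318653, 'cy': 193.3241114189435, 'k1': -0.028376696935041665, 'xyz': array([ 0.377391  , -0.00988327,  1.08252405]), 'orientation': array([-0.70158908,  0.70800055, -0.04830386,  0.06461217])}
side {'fx': 485.5289238954248, 'fy': 485.5289238954248, 'cx': 249.8652909493597, 'cy': 194.20195621370036, 'k1': 0.04218258218244322, 'xyz': array([ 0.7214146 , -0.86849637,  0.81195041]), 'orientation': array([ 0.89900793,  0.09894275, -0.0432759 , -0.42440815])}
```

View pics/top0.png

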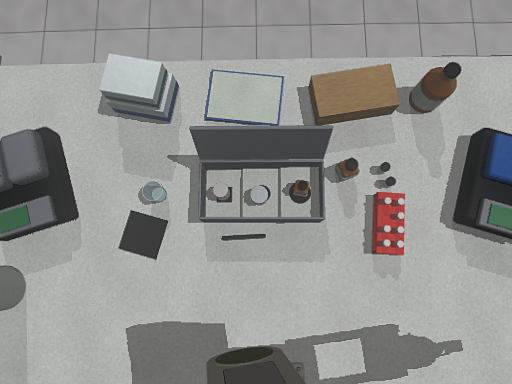

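View pics/side0.png

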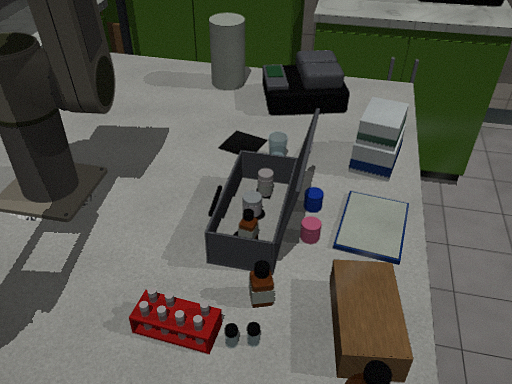

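The top view shows the case at (262,190). From left to right it holds the tub (222,192), the jar (259,194) and an amber bottle (300,190), with the mat at (143,235) and the beaker at (153,191).

Bottle look-alikes in the top view are the one in the case (300,190), the one on the bench (347,168) and the big brown one (435,88). The one in the case looks smallest and is on a step. I'll measure and check it in a crop.

Run:
```python
from h import *
z=np.load("top0.npz"); im,d=z["im"],z["d"]; c=r.camera_info("top"); P=cloud(c,d)
def at(u,v,k=2): return np.median(P[v-k:v+k+1,u-k:u+k+1].reshape(-1,3),0).round(4)
for n,u,v in [("bench",100,290),("mat",143,235),("tub",222,190),("jar",260,194),("cap",302,184),("cap2",351,162),("stepL",212,207),("stepM",250,210),("stepH",290,213),("rimF",262,219),("beaker",153,186)]: print(n,at(u,v))
Z=P[...,2]
m=((abs(Z-0.097)<0.006)&(d>0)).astype(np.uint8); m[:155]=0;m[228:]=0;m[:,:190]=0;m[:,335:]=0
print(m.sum()); pts=P[m>0]
(cx,cy),(w,h),a=cv2.minAreaRect(pts[:,:2].astype(np.float32)); print("rim rect",cx,cy,w,h,a)
# mat
g=cv2.cvtColor(im,cv2.COLOR_BGR2GRAY); mm=((g<60)).astype(np.uint8); mm[:205]=0;mm[265:]=0;mm[:,:110]=0;mm[:,175:]=0
cn=max(cv2.findContours(mm,0,2)[0],key=cv2.contourArea); bx=cv2.boxPoints(cv2.minAreaRect(cn)); print("mat",onplane(c,bx,.004).round(4).tolist(),onplane(c,bx.mean(0),.004))
np.set_printoptions(linewidth=200,precision=3,suppress=True)
s=np.load("side0.npz")["im"]
cv2.imwrite("pics/crop0.png",np.hstack([cv2.resize(im[140:230,190:370],(540,270*1),interpolation=2),]))
cv2.imwrite("pics/crop0.png",np.vstack([cv2.resize(im[140:230,190:370],(600,300),interpolation=2),cv2.resize(s[190:310,180:420],(600,300),interpolation=2)]))
```

```text
bench [ 0.2925  0.4308 -0.0016]
mat [0.4397 0.3173 0.0023]
tub [0.5497 0.0937 0.0717]
jar [ 0.5386 -0.0043  0.0726]
cap [ 0.5547 -0.1079  0.1206]
cap2 [ 0.6134 -0.2349  0.1024]
stepL [0.5141 0.1278 0.0079]
stepM [0.5031 0.0233 0.0243]
stepH [ 0.492  -0.0825  0.0409]
rimF [ 0.4719 -0.0087  0.0914]
beaker [0.5716 0.2876 0.0254]
1172
rim rect 0.5494009852409363 -0.007141470909118652 0.3179874122142792 0.15586620569229126 89.3691635131836
mat [[0.406, 0.3819, 0.004], [0.511, 0.3536, 0.004], [0.4788, 0.2502, 0.004], [0.3751, 0.2797, 0.004]] [[0.44231221 0.3161906  0.004     ]]
```

View pics/crop0.png

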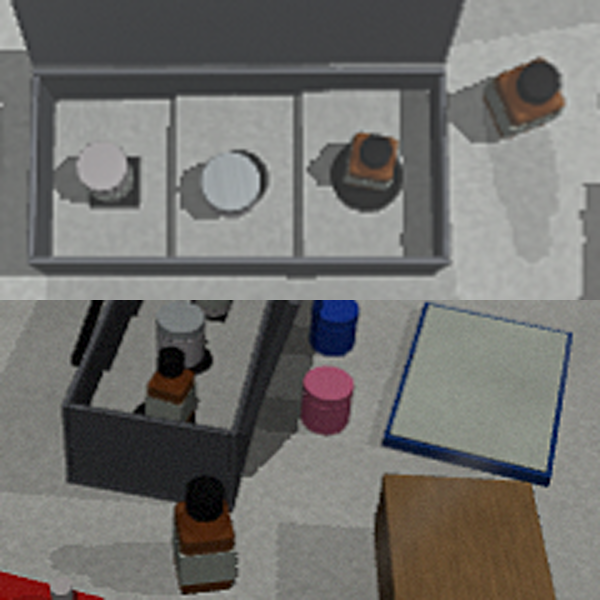

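The bench bottle is taller, at about 102 mm. The one in the case has its cap at z≈0.12, which is 42 + 80 mm, so it's the smaller one, on the highest step, and the right one. The blue and pink jars are behind the case, side view about (314,200) and (311,230), and I'll leave them alone.

Add to h.py:
```python
def go(x,y,z,yaw=None):
    """shift/turn in tool axes to a tool-down TCP pose; yaw = world angle of the tool's closing line (mod pi)"""
    o=r.get_obs(); M=R.from_quat(o["eef_rot"]).as_matrix()
    s=M.T@(np.array([x,y,z])-o["position"]); t=0
    if yaw is not None:
        cur=np.arctan2(M[1,1],M[0,1]); t=-((yaw-cur+np.pi/2)%np.pi-np.pi/2)
    print("go",s.round(4),"turn",round(t,3),"dist",np.linalg.norm(s).round(3))
```

Run:
```python
from h import *
np.set_printoptions(precision=4,suppress=True)
o=r.get_obs(); print(o["t"],o["position"],o["q"]); print(R.from_quat(o["eef_rot"]).as_matrix())
z=np.load("top0.npz"); im,d=z["im"],z["d"]; c=r.camera_info("top"); P=cloud(c,d); Z=P[...,2]
# case outer front edge and ends from depth-rim pixels
m=((abs(Z-0.094)<0.006)&(d>0)).astype(np.uint8); m[:,:190]=0;m[:,335:]=0;m[228:]=0;m[:160]=0
v,u=np.nonzero(m); fr=[]
for col in range(205,322): 
    vv=v[u==col]
    if len(vv): fr.append((col,vv.max()+.5))
W=onplane(c,fr,.096); k=np.polyfit(W[:,1],W[:,0],1); res=W[:,0]-np.polyval(k,W[:,1]); ok=abs(res)<.003; k=np.polyfit(W[ok,1],W[ok,0],1)
yaw=-np.arctan(k[0]); print("front edge",k,"yaw",yaw,res.std())
L=[];Rr=[]
for row in range(175,216):
    uu=u[v==row]
    if len(uu): L.append((uu.min()-.5,row)); Rr.append((uu.max()+.5,row))
l=onplane(c,L,.096);q=onplane(c,Rr,.096)
ex=np.array([np.cos(yaw),np.sin(yaw)]);ey=np.array([-ex[1],ex[0]])
yl=np.median(l[:,:2]@ey);yr=np.median(q[:,:2]@ey);f=np.median(W[:,:2]@ex)
print("width",yl-yr); C=ex*(f+.076)+ey*(yl+yr)/2; print("case",C)
for n,k in(("low",1),("mid",0),("high",-1)): print(n,C+ey*k*.1015)
for n,zt,(a,b,e,g) in [("tub",.074,(205,238,172,212)),("jar",.074,(243,278,172,212)),("cap",.122,(288,316,172,205))]:
    mm=np.zeros_like(m); mm[e:g,a:b]=(abs(Z[e:g,a:b]-zt+.002)<.006); vv,uu=np.nonzero(mm)
    cn=max(cv2.findContours(mm,0,1)[0],key=cv2.contourArea); (x,y),rad=cv2.minEnclosingCircle(cn)
    print(n,len(uu),onplane(c,(uu.mean(),vv.mean()),zt)[0],onplane(c,(x,y),zt)[0],"rad",rad)
go(.5497,.0937,.2,0)
```

```text
0.1 [ 0.1331 -0.5846  0.2493] [-1.4324  0.1311  1.4892 -0.      1.523  -0.0854]
[[ 0.9751  0.2219 -0.0002]
 [ 0.2219 -0.9751  0.0017]
 [ 0.0001 -0.0017 -1.    ]]
front edge [0.0096 0.4705] yaw -0.009614641028051422 0.0003239690898448262
width 0.31708854026269995
case [ 0.5464 -0.0071]
low [0.5473 0.0944]
mid [ 0.5464 -0.0071]
high [ 0.5454 -0.1086]
tub 180 [0.5508 0.0987 0.074 ] [0.5511 0.0986 0.074 ] rad 7.580334663391113
jar 254 [ 0.5376 -0.0012  0.074 ] [ 0.5375 -0.0008  0.074 ] rad 9.040610313415527
cap 74 [ 0.5522 -0.1091  0.122 ] [ 0.5523 -0.1091  0.122 ] rad 4.794434070587158
go [ 0.5567 -0.5688  0.0504] turn -1.347 dist 0.798
```

Units first: shifts go in shares of 0.75 m and turns go in shares of 2 pi rad. So -0.567 m is -0.756, 0.557 m is 0.7427, -1.347 rad is -0.2144.

Call:
{"method": "step_hand", "body": {"segments": [0.7427,-0.756,0.0667,-0.2144,0.065,0.7427,-0.756,0.0667,-0.2144,0.065,0.7427,-0.756,0.0667,-0.2144,0.065,0.7427,-0.756,0.0667,-0.2144,0.065,0.7427,-0.756,0.0667,-0.2144,0.065,0.7427,-0.756,0.0667,-0.2144,0.065,0.7427,-0.756,0.0667,-0.2144,0.065,0.7427,-0.756,0.0667,-0.2144,0.065,0.7427,-0.756,0.0667,-0.2144,0.065,0.7427,-0.756,0.0667,-0.2144,0.065,0.7427,-0.756,0.0667,-0.2144,0.065,0.7427,-0.756,0.0667,-0.2144,0.065,0.7427,-0.756,0.0667,-0.2144,0.065,0.7427,-0.756,0.0667,-0.2144,0.065,0.7427,-0.756,0.0667,-0.2144,0.065,0.7427,-0.756,0.0667,-0.2144,0.065,0.7427,-0.756,0.0667,-0.2144,0.065,0.7427,-0.756,0.0667,-0.2144,0.065,0.7427,-0.756,0.0667,-0.2144,0.065,0.7427,-0.756,0.0667,-0.2144,0.065], "force": 30}}

```text
t: 1.77
position: [0.5517, 0.0969, 0.1985]
eef_rot: [0.706, 0.708, 0.0, -0.001]
wrist_force: [-0.1, 0.1, 0.5]
opening: 0.0648
grip_force: 0.0
```

Run:
```python
from h import *
c,im,d=grab("wrist"); cv2.imwrite("pics/w1.png",im); np.savez("w1.npz",im=im,d=d); print(c)
o=r.get_obs(); print(o["t"],o["position"],o["opening"],o["wrist_force"]); go(.5508,.0977,.2,0)
```

```text
{'fx': 324.19974507169854, 'fy': 324.19974507169854, 'cx': 253.85715503417362, 'cy': 189.08715154360112, 'k1': -0.09072752730410835, 'xyz': array([0.55205382, 0.18051498, 0.3215066 ]), 'orientation': array([ 9.87051214e-01,  1.84533186e-03, -1.96508227e-04,  1.60394690e-01])}
1.8167 [0.55091388 0.09513908 0.19866834] 0.06457535307541326 [-0.48340671 -0.12487782  0.25129646]
go [ 0.0026 -0.0001 -0.0013] turn 0.004 dist 0.003
```

View pics/w1.png

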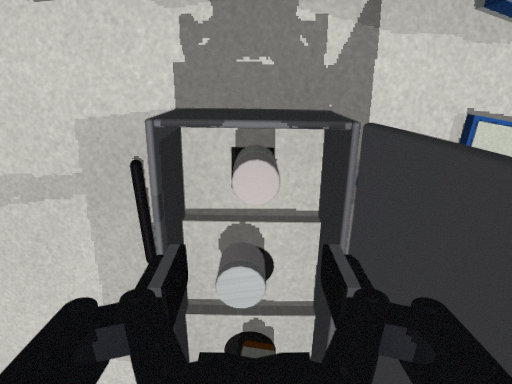

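The wrist view shows the tub top at (256,183), the jar top at (241,286), the gap between the open fingers clear, and the lid on the right. I'll cross-check the positions from here.

Run:
```python
from h import *
np.set_printoptions(precision=4,suppress=True)
z=np.load("w1.npz"); im,d=z["im"],z["d"]; c=r.camera_info("wrist"); P=cloud(c,d); Z=P[...,2]
for n,zt,(a,b,e,g) in [("tub",.074,(215,300,130,210)),("jar",.074,(205,280,225,315))]:
    S=Z[e:g,a:b]; print(n,"z98",np.percentile(S,[50,90,98]))
    mm=np.zeros(Z.shape,np.uint8); mm[e:g,a:b]=(abs(S-zt)<.005); vv,uu=np.nonzero(mm)
    p=onplane(c,np.c_[uu,vv],zt); print(len(uu),p.mean(0),(p.max(0)+p.min(0))/2,np.ptp(p,axis=0))
# rim inner edges
mm=((abs(Z-.096)<.005)&(d>0)); vv,uu=np.nonzero(mm); p=P[mm]; q=p[(p[:,0]<.66)&(p[:,1]<.2)]; print("rim x",q[:,0].min(),"y",np.percentile(q[:,1],[99,100]))
go(.5508,.0977,.055,0)
```

```text
tub z98 [0.01   0.0736 0.0743]
1814 [0.5522 0.102  0.074 ] [0.5522 0.1015 0.074 ] [0.0385 0.0386 0.    ]
jar z98 [0.0268 0.0735 0.0742]
1760 [0.5393 0.0039 0.074 ] [0.5391 0.0038 0.074 ] [0.0452 0.0474 0.    ]
rim x 0.47268870186386064 y [0.1542 0.1547]
go [0.0024 0.0002 0.1437] turn 0.004 dist 0.144
```

To row units: 0.07 m is 0.0933, 0.006 m is 0.008.

Call:
{"method": "step_hand", "body": {"segments": [0.008,0.0013,0.04,0,0.065,0.008,0.0013,0.0933,0,0.065,0.008,0.0013,0.0933,0,0.065,0.008,0.0013,0.0933,0,0.065]}}

```text
t: 2.15
position: [0.5487, 0.0964, 0.1279]
eef_rot: [0.707, 0.707, -0.003, -0.002]
wrist_force: [-0.1, -0.5, 0.1]
opening: 0.0653
grip_force: 0.0
```

```bash
python3 -c "
from h import *
go(.5515,.100,.055,-.01)"
```

```text
go [0.0037 0.0033 0.0729] turn 0.009 dist 0.073
```

To row units: 0.073 m is 0.0973, 0.03 m is 0.04.

Call:
{"method": "step_hand", "body": {"segments": [0.0047,0.0027,0.04,0,0.065,0.0047,0.0027,0.08,0,0.065,0.0047,0.0027,0.0973,0,0.065,0.0047,0.0027,0.0973,0,0.065,0.0047,0.0027,0.0973,0,0.035,0.0047,0.0027,0.0973,0,0.03,0.0047,0.0027,0.0973,0,0.03,0.0047,0.0027,0.0973,0,0.03,0.0047,0.0027,0.0973,0,0.03,0.0047,0.0027,0.0973,0,0.03], "force": 25}}

```text
t: 2.98
position: [0.5554, 0.1009, 0.0602]
eef_rot: [0.707, 0.707, 0.002, 0.001]
wrist_force: [-1.1, -1.6, 8.2]
opening: 0.0392
grip_force: 26.1
```

```bash
python3 -c "
from h import *
go(.4423,.3162,.25,-.01)"
```

```text
go [ 0.2153 -0.1123 -0.1903] turn 0.01 dist 0.308
```

To row units: 0.215 m is 0.2867, -0.13 m is -0.1733.

Call:
{"method": "step_hand", "body": {"segments": [0,0,-0.0267,0,0.03,0,0,-0.08,0,0.03,0,0,-0.1333,0,0.03,0,0,-0.1733,0,0.03,0.04,-0.02,-0.1733,0,0.03,0.0933,-0.0467,-0.1733,0,0.03,0.14,-0.0733,-0.1733,0,0.03,0.1867,-0.1,-0.1733,0,0.03,0.2333,-0.1267,-0.1733,0,0.03,0.2733,-0.1427,-0.1733,0,0.03,0.2867,-0.148,-0.1733,0,0.03,0.2867,-0.148,-0.1733,0,0.03,0.2867,-0.148,-0.1733,0,0.03]}}

```text
t: 4.07
position: [0.4426, 0.3162, 0.188]
eef_rot: [0.706, 0.708, 0.0, 0.0]
wrist_force: [-0.4, -0.2, -1.3]
opening: 0.0393
grip_force: 25.8
```

```bash
python3 -c "
from h import *
go(.4423,.3162,.054,-.01)"
```

```text
go [ 0.     -0.0004  0.134 ] turn 0.012 dist 0.134
```

To row units: 0.127 m is 0.1693, 0.122 m is 0.1627.

Call:
{"method": "step_hand", "body": {"segments": [0,0,0.0467,0,0.03,0,0,0.0933,0,0.03,0,0,0.1333,0,0.03,0,0,0.1533,0,0.03,0,0,0.1627,0,0.03,0,0,0.1693,0,0.03,0,0,0.1693,0,0.03,0,0,0.1693,0,0.03]}}

```text
t: 4.73
position: [0.4438, 0.3159, 0.0617]
eef_rot: [0.707, 0.707, 0.001, 0.0]
wrist_force: [-0.1, -0.4, -1.0]
opening: 0.039
grip_force: 25.8
```

To row units: 0.006 m is 0.008, 0.003 m is 0.004.

Call:
{"method": "step_hand", "body": {"segments": [0,0,0.004,0,0.03,0,0,0.008,0,0.03,0,0,0.008,0,0.03,0,0,0.008,0,0.03]}}

```text
t: 5.07
position: [0.4425, 0.3161, 0.0545]
eef_rot: [0.707, 0.707, 0.0, 0.0]
wrist_force: [0.7, -0.5, -0.2]
opening: 0.0397
grip_force: 25.8
```

Call:
{"method": "step_hand", "body": {"segments": [0,0,0.0013,0,0.03,0,0,0.0027,0,0.03,0,0,0.0027,0,0.03]}}

```text
t: 5.32
position: [0.4427, 0.3163, 0.0542]
eef_rot: [0.707, 0.707, 0.0, 0.0]
wrist_force: [-6.1, -4.1, 15.0]
opening: 0.0394
grip_force: 27.3
```

To row units: -0.0015 m is -0.002, -0.001 m is -0.0013.

Call:
{"method": "step_hand", "body": {"segments": [0,0,-0.0013,0,0.03,0,0,-0.002,0,0.045,0,0,-0.002,0,0.06,0,0,-0.002,0,0.06,0,0,-0.002,0,0.06]}}

```text
t: 5.73
position: [0.4424, 0.3159, 0.0536]
eef_rot: [0.707, 0.707, -0.0, -0.0]
wrist_force: [0.2, 0.1, 0.2]
opening: 0.0602
grip_force: 0.0
```

Call:
{"method": "step_hand", "body": {"segments": [0,0,-0.0267,0,0.06,0,0,-0.0667,0,0.06,0,0,-0.12,0,0.06,0,0,-0.1733,0,0.06,0,0,-0.2133,0,0.06,0,0,-0.2133,0,0.06,0,0,-0.2133,0,0.06]}}

```text
t: 6.32
position: [0.4439, 0.3168, 0.2166]
eef_rot: [0.707, 0.707, 0.003, 0.001]
wrist_force: [-1.0, -0.4, -0.8]
opening: 0.06
grip_force: 0.0
```

Run:
```python
from h import *
go(.553,-.1078,.22,-.01)
```

```text
go [-0.4246  0.1091 -0.0041] turn 0.01 dist 0.438
```

To row units: -0.5 m is -0.6667, -0.12 m is -0.16.

Call:
{"method": "step_hand", "body": {"segments": [-0.0533,0.012,-0.0053,0,0.06,-0.1067,0.024,-0.0053,0,0.06,-0.16,0.036,-0.0053,0,0.06,-0.2133,0.048,-0.0053,0,0.06,-0.2667,0.06,-0.0053,0,0.06,-0.32,0.072,-0.0053,0,0.06,-0.3733,0.084,-0.0053,0,0.06,-0.4267,0.096,-0.0053,0,0.06,-0.48,0.108,-0.0053,0,0.06,-0.5333,0.12,-0.0053,0,0.06,-0.5867,0.132,-0.0053,0,0.06,-0.6333,0.1413,-0.0053,0,0.06,-0.6667,0.1453,-0.0053,0,0.06,-0.6667,0.1453,-0.0053,0,0.06,-0.6667,0.1453,-0.0053,0,0.06,-0.6667,0.1453,-0.0053,0,0.06,-0.6667,0.1453,-0.0053,0,0.06]}}

```text
t: 7.73
position: [0.551, -0.1827, 0.2167]
eef_rot: [0.707, 0.707, -0.0, -0.001]
wrist_force: [-1.0, -0.3, 0.1]
opening: 0.06
grip_force: 0.0
```

Run:
```python
from h import *
np.set_printoptions(precision=4,suppress=True)
c,im,d=grab("wrist"); cv2.imwrite("pics/w2.png",im); np.savez("w2.npz",im=im,d=d)
P=cloud(c,d);Z=P[...,2]
box=(abs(P[...,0]-.553)<.05)&(abs(P[...,1]+.108)<.05)&(d>0)
cap=box&(Z>.117); v,u=np.nonzero(cap); q=onplane(c,np.c_[u,v],.122); print("cap",len(u),u.mean(),v.mean(),q.mean(0),(q.max(0)+q.min(0))/2,Z[cap].max())
go(.553,-.1078,.22,-.01)
```

```text
cap 1023 258.67644183773217 92.62561094819159 [ 0.5545 -0.1059  0.122 ] [ 0.5544 -0.1063  0.122 ] 0.12326988299860672
go [ 0.0748  0.0019 -0.0029] turn 0.011 dist 0.075
```

View pics/w2.png

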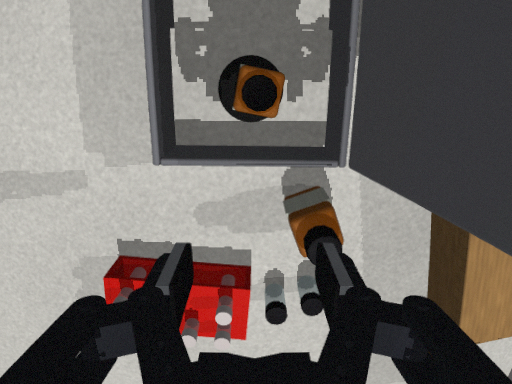

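The wrist view shows the bottle with its cap at (259,92) and its amber shoulder turned a little, standing on the dark disc at (251,88). The taller look-alike is outside the wall at (318,235).

Run:
```python
from h import *
np.set_printoptions(precision=4,suppress=True)
z=np.load("w2.npz"); im,d=z["im"],z["d"]; c=r.camera_info("wrist"); 
hsv=cv2.cvtColor(im,cv2.COLOR_BGR2HSV); m=cv2.inRange(hsv,(3,90,60),(20,255,255)); m[140:]=0; m[:,:215]=0;m[:,310:]=0
cn=max(cv2.findContours(m,0,2)[0],key=cv2.contourArea); rect=cv2.minAreaRect(cn); b=cv2.boxPoints(rect); print(rect)
q=onplane(c,b,.094)[:,:2]; print(q); e=q[1]-q[0]; f=q[2]-q[1]; print("angs",np.arctan2(e[1],e[0]),np.arctan2(f[1],f[0]),np.linalg.norm(e),np.linalg.norm(f),q.mean(0))
P=cloud(c,d);Z=P[...,2]; rim=(abs(Z-.096)<.004)&(P[...,0]<.64)&(P[...,1]>-.175)&(d>0); p=P[rim]
print("rim x outer",p[:,0].min(),p[:,0].max(),"y min",p[:,1].min())
fr=[]
for v in range(5,160,3):
    u=np.nonzero(rim[v])[0]
    if len(u): fr.append((u.min()-.5,v))
W=onplane(c,fr,.096); k=np.polyfit(W[:,1],W[:,0],1); print("front edge",k, "x at y=-.1086",np.polyval(k,-.1086))
go(.5535,-.1075,.22,-.01)
```

```text
((258.44232177734375, 91.2884521484375), (45.6950569152832, 46.67564010620117), 11.309932708740234)
[[ 0.5349 -0.1191]
 [ 0.542  -0.0866]
 [ 0.5744 -0.0927]
 [ 0.5684 -0.1257]]
angs 1.3549985766820243 -0.1866759776794436 0.033225153773713906 0.03288955179203265 [ 0.5549 -0.106 ]
rim x outer 0.4714697474168781 0.6266943641960803 y min -0.1632671786222507
front edge [0.0106 0.4742] x at y=-.1086 0.4730685584109787
go [ 0.0751  0.0024 -0.0029] turn 0.011 dist 0.075
```

To row units: 0.075 m is 0.1, 0.07 m is 0.0933, 0.2 rad is 0.0318.

Call:
{"method": "step_hand", "body": {"segments": [0.0467,0.0032,0,0.0159,0.06,0.0933,0.0032,0,0.0318,0.06,0.1,0.0032,0,0.0318,0.06,0.1,0.0032,0.0267,0.0318,0.06,0.1,0.0032,0.0533,0.0318,0.06,0.1,0.0032,0.0533,0.0318,0.06,0.1,0.0032,0.0533,0.0318,0.06,0.1,0.0032,0.0533,0.0318,0.06]}}

```text
t: 8.45
position: [0.5541, -0.1088, 0.1788]
eef_rot: [0.774, 0.633, 0.0, 0.0]
wrist_force: [-0.3, 0.3, 0.7]
opening: 0.0601
grip_force: 0.0
```

Run:
```python
from h import *
go(.5535,-.1075,.080,-.2)
```

```text
go [ 0.0011 -0.001   0.0988] turn 0.001 dist 0.099
```

To row units: 0.098 m is 0.1307, 0.09 m is 0.12.

Call:
{"method": "step_hand", "body": {"segments": [0.0013,0,0.0467,0,0.06,0.0013,0,0.0933,0,0.06,0.0013,0,0.12,0,0.06,0.0013,0,0.1307,0,0.06,0.0013,0,0.1307,0,0.06,0.0013,0,0.1307,0,0.04,0.0013,0,0.1307,0,0.025,0.0013,0,0.1307,0,0.025,0.0013,0,0.1307,0,0.025,0.0013,0,0.1307,0,0.025,0.0013,0,0.1307,0,0.025], "force": 30}}

```text
t: 9.37
position: [0.556, -0.1087, 0.0826]
eef_rot: [0.774, 0.633, 0.001, 0.002]
wrist_force: [0.1, -0.2, 6.3]
opening: 0.0334
grip_force: 30.9
```

Run:
```python
from h import *
go(.5487,.0958,.08,-.01)
```

```text
go [ 0.1989 -0.0478  0.0023] turn -0.19 dist 0.205
```

To row units: 0.199 m is 0.2653, 0.11 m is 0.1467, -0.11 rad is -0.0175.

Call:
{"method": "step_hand", "body": {"segments": [0,0,-0.0267,0,0.025,0,0,-0.08,0,0.025,0,0,-0.12,0,0.025,0,0,-0.1333,0,0.025,0.04,-0.0093,-0.1333,-0.0048,0.025,0.0933,-0.0227,-0.1333,-0.0111,0.025,0.1467,-0.036,-0.1333,-0.0175,0.025,0.2,-0.0493,-0.1333,-0.0239,0.025,0.2467,-0.06,-0.1333,-0.0302,0.025,0.2653,-0.064,-0.1333,-0.0302,0.025,0.2653,-0.064,-0.1333,-0.0302,0.025,0.2653,-0.064,-0.1333,-0.0302,0.025,0.2653,-0.064,-0.1333,-0.0302,0.025]}}

```text
t: 10.45
position: [0.5467, 0.0958, 0.1799]
eef_rot: [0.711, 0.703, -0.0, 0.0]
wrist_force: [-0.6, -0.5, -1.0]
opening: 0.0337
grip_force: 30.3
```

Run:
```python
from h import *
go(.5487,.0958,.055,-.01)
```

```text
go [1.000e-04 2.000e-03 1.249e-01] turn -0.0 dist 0.125
```

To row units: 0.122 m is 0.1627, 0.115 m is 0.1533.

Call:
{"method": "step_hand", "body": {"segments": [0,0.0027,0.0467,0,0.025,0,0.0027,0.0933,0,0.025,0,0.0027,0.1333,0,0.025,0,0.0027,0.1533,0,0.025,0,0.0027,0.1627,0,0.025,0,0.0027,0.1627,0,0.025,0,0.0027,0.1627,0,0.025]}}

```text
t: 11.03
position: [0.5492, 0.0956, 0.0586]
eef_rot: [0.711, 0.703, 0.0, 0.0]
wrist_force: [0.4, 0.6, -0.5]
opening: 0.0337
grip_force: 30.3
```

Call:
{"method": "step_hand", "body": {"segments": [0,0,0.0027,0,0.025,0,0,0.004,0,0.025,0,0,0.004,0,0.025]}}

```text
t: 11.28
position: [0.5495, 0.0965, 0.0561]
eef_rot: [0.711, 0.704, 0.001, 0.001]
wrist_force: [0.3, -0.1, -0.1]
opening: 0.0335
grip_force: 30.3
```

Call:
{"method": "step_hand", "body": {"segments": [0,0,0.0013,0,0.025,0,0,0.0027,0,0.025,0,0,0.0027,0,0.025]}}

```text
t: 11.53
position: [0.5485, 0.0965, 0.0528]
eef_rot: [0.711, 0.704, 0.0, 0.0]
wrist_force: [-0.9, 0.4, -0.5]
opening: 0.0334
grip_force: 30.3
```

To row units: 0.002 m is 0.0027, 0.001 m is 0.0013.

Call:
{"method": "step_hand", "body": {"segments": [0,0,0.0013,0,0.025,0,0,0.0027,0,0.025,0,0,0.0027,0,0.025]}}

```text
t: 11.78
position: [0.5486, 0.0965, 0.0507]
eef_rot: [0.711, 0.704, 0.0, 0.0]
wrist_force: [-1.0, 0.2, -0.9]
opening: 0.033
grip_force: 30.2
```

Call:
{"method": "step_hand", "body": {"segments": [0,0,0.0007,0,0.025,0,0,0.0013,0,0.025,0,0,0.0013,0,0.025]}}

```text
t: 12.03
position: [0.5486, 0.0965, 0.0507]
eef_rot: [0.711, 0.704, -0.0, -0.0]
wrist_force: [-4.3, -0.3, 8.5]
opening: 0.0331
grip_force: 31.4
```

To row units: -0.001 m is -0.0013.

Call:
{"method": "step_hand", "body": {"segments": [0,0,-0.0013,0,0.025,0,0,-0.0013,0,0.04,0,0,-0.0013,0,0.055,0,0,-0.0013,0,0.055,0,0,-0.0013,0,0.055]}}

```text
t: 12.45
position: [0.5485, 0.0964, 0.0507]
eef_rot: [0.711, 0.704, -0.0, -0.0]
wrist_force: [-0.1, -0.1, 0.7]
opening: 0.0548
grip_force: 0.0
```

Call:
{"method": "step_hand", "body": {"segments": [0,0,-0.0267,0,0.055,0,0,-0.08,0,0.06,0,0,-0.1333,0,0.065,0,0,-0.1867,0,0.065,0,0,-0.2267,0,0.065,-0.0533,-0.0027,-0.2267,0,0.065,-0.1067,-0.0053,-0.2267,0,0.065,-0.16,-0.008,-0.2267,0,0.065,-0.2,-0.0107,-0.2267,0,0.065,-0.2133,-0.0133,-0.2267,0,0.065,-0.2133,-0.0133,-0.2267,0,0.065,-0.2133,-0.0133,-0.2267,0,0.065,-0.2133,-0.0133,-0.2267,0,0.065]}}

```text
t: 13.53
position: [0.537, -0.0624, 0.2207]
eef_rot: [0.71, 0.704, 0.0, -0.0]
wrist_force: [-0.3, -0.4, 0.4]
opening: 0.0649
grip_force: 0.0
```

Create meas.py:
```python
from h import *
import sys
np.set_printoptions(precision=4,suppress=True)
def tops(c,P,d,items,w=.05):
    Z=P[...,2]
    for n,zt,x,y in items:
        m=(abs(P[...,0]-x)<w)&(abs(P[...,1]-y)<w)&(d>0)&(abs(Z-zt)<.004); v,u=np.nonzero(m)
        if len(u): q=onplane(c,np.c_[u,v],zt); print(n,len(u),(u.mean().round(),v.mean().round()),(q.max(0)+q.min(0))[:2]/2,np.ptp(q,axis=0)[:2])
```

Run:
```python
from meas import *
c,im,d=grab("wrist"); cv2.imwrite("pics/w3.png",im); np.savez("w3.npz",im=im,d=d); P=cloud(c,d)
tops(c,P,d,[("jar",.074,.5385,.001),("bottle",.090,.5485,.096)],.03)
hsv=cv2.cvtColor(im,cv2.COLOR_BGR2HSV); m=cv2.inRange(hsv,(3,90,60),(20,255,255)); m[200:]=0
cn=max(cv2.findContours(m,0,2)[0],key=cv2.contourArea); b=cv2.boxPoints(cv2.minAreaRect(cn));q=onplane(c,b,.062)[:,:2]; print(q,q.mean(0))
go(.5384,.0013,.2,-.01)
```

```text
jar 2547 (np.float64(256.0), np.float64(105.0)) [0.54   0.0028] [0.0454 0.0455]
[[0.5328 0.0841]
 [0.5652 0.0839]
 [0.5652 0.0795]
 [0.5328 0.0797]] [0.549  0.0818]
go [0.0635 0.0008 0.0207] turn 0.001 dist 0.067
```

View pics/w3.png

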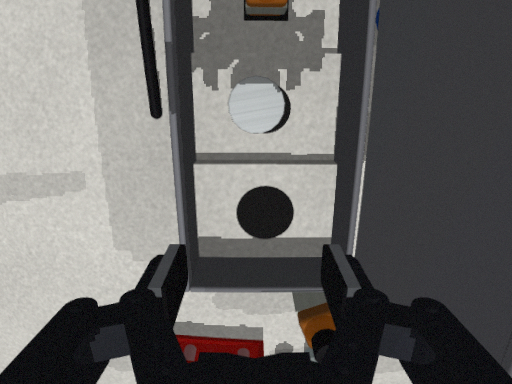

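The wrist view shows the bottle standing on the low step at (266,8), the jar at (256,105), and the free high-step disc at (265,212).

Run:
```python
from meas import *
z=np.load("w3.npz"); im,d=z["im"],z["d"]; c=r.camera_info("wrist")
g=cv2.cvtColor(im,cv2.COLOR_BGR2GRAY); m=(g<45).astype(np.uint8); m[:180]=0;m[243:]=0;m[:,:225]=0;m[:,305:]=0
v,u=np.nonzero(m); q=onplane(c,np.c_[u,v],.042); print("disc",q.mean(0),np.ptp(q,axis=0))
go(.539,.002,.15,-.01)
```

```text
disc [ 0.5482 -0.1042  0.042 ] [0.0556 0.0557 0.    ]
go [0.0642 0.0013 0.0707] turn 0.001 dist 0.096
```

Call:
{"method": "step_hand", "body": {"segments": [0.0467,0.0013,0.0267,0,0.065,0.084,0.0013,0.0533,0,0.065,0.084,0.0013,0.0933,0,0.065,0.084,0.0013,0.0933,0,0.065,0.084,0.0013,0.0933,0,0.065,0.084,0.0013,0.0933,0,0.065]}}

```text
t: 14.08
position: [0.5391, -0.0002, 0.1521]
eef_rot: [0.71, 0.704, 0.0, 0.0]
wrist_force: [-0.8, -0.0, 0.4]
opening: 0.065
grip_force: 0.0
```

Run:
```python
from meas import *
go(.539,.002,.054,-.01)
```

```text
go [ 0.0022 -0.0002  0.0981] turn 0.001 dist 0.098
```

To row units: 0.097 m is 0.1293, 0.09 m is 0.12.

Call:
{"method": "step_hand", "body": {"segments": [0.0027,0,0.0467,0,0.065,0.0027,0,0.0933,0,0.065,0.0027,0,0.12,0,0.065,0.0027,0,0.1293,0,0.065,0.0027,0,0.1293,0,0.065,0.0027,0,0.1293,0,0.05,0.0027,0,0.1293,0,0.035,0.0027,0,0.1293,0,0.035,0.0027,0,0.1293,0,0.035,0.0027,0,0.1293,0,0.035,0.0027,0,0.1293,0,0.035], "force": 25}}

```text
t: 15.0
position: [0.5409, 0.0008, 0.0566]
eef_rot: [0.711, 0.703, 0.001, 0.002]
wrist_force: [0.5, -0.4, 5.4]
opening: 0.0463
grip_force: 24.8
```

Call:
{"method": "step_hand", "body": {"segments": [0,0,-0.0267,0,0.035,0,0,-0.0667,0,0.035,0,0,-0.08,0,0.035,0,0,-0.08,0,0.035,0,0,-0.08,0,0.035,0,0,-0.08,0,0.035]}}

```text
t: 15.5
position: [0.5379, 0.0015, 0.1127]
eef_rot: [0.711, 0.703, -0.0, -0.001]
wrist_force: [-0.5, -0.3, -1.3]
opening: 0.0461
grip_force: 26.1
```

Run:
```python
from meas import *
go(.547,-.106,.115,-.01)
```

```text
go [-0.1074  0.0102 -0.0024] turn -0.0 dist 0.108
```

To row units: -0.108 m is -0.144, -0.1 m is -0.1333.

Call:
{"method": "step_hand", "body": {"segments": [-0.0467,0.004,0,0,0.035,-0.0933,0.008,0,0,0.035,-0.1333,0.012,0,0,0.035,-0.144,0.0127,0,0,0.035,-0.144,0.0127,0.0267,0,0.035,-0.144,0.0127,0.0467,0,0.035,-0.144,0.0127,0.052,0,0.035,-0.144,0.0127,0.052,0,0.035,-0.144,0.0127,0.052,0,0.035]}}

```text
t: 16.25
position: [0.5459, -0.1059, 0.0733]
eef_rot: [0.711, 0.704, -0.001, -0.001]
wrist_force: [0.0, 0.6, -0.7]
opening: 0.0459
grip_force: 26.3
```

Call:
{"method": "step_hand", "body": {"segments": [0,0,0.0013,0,0.035,0,0,0.0027,0,0.035,0,0,0.0027,0,0.035]}}

```text
t: 16.5
position: [0.5467, -0.1062, 0.0723]
eef_rot: [0.711, 0.704, -0.0, -0.0]
wrist_force: [0.6, 0.1, -1.4]
opening: 0.0461
grip_force: 26.3
```

Call:
{"method": "step_hand", "body": {"segments": [0,0,0.0013,0,0.035,0,0,0.0027,0,0.035,0,0,0.0027,0,0.035]}}

```text
t: 16.75
position: [0.5472, -0.1064, 0.0719]
eef_rot: [0.711, 0.704, 0.0, 0.0]
wrist_force: [-4.5, 1.9, 8.7]
opening: 0.0459
grip_force: 26.7
```

To row units: -0.001 m is -0.0013.

Call:
{"method": "step_hand", "body": {"segments": [0,0,-0.0013,0,0.035,0,0,-0.0013,0,0.05,0,0,-0.0013,0,0.065,0,0,-0.0013,0,0.065,0,0,-0.0013,0,0.065]}}

```text
t: 17.17
position: [0.547, -0.1065, 0.0717]
eef_rot: [0.711, 0.704, -0.0, -0.0]
wrist_force: [0.4, -0.4, 0.1]
opening: 0.0647
grip_force: 0.0
```

Call:
{"method": "step_hand", "body": {"segments": [0,0,-0.0267,0,0.065,0,0,-0.08,0,0.065,0,0,-0.1333,0,0.065,0,0,-0.1733,0,0.065,0.04,-0.0093,-0.1733,0,0.065,0.0933,-0.024,-0.1733,0,0.065,0.1467,-0.0373,-0.1733,0,0.065,0.2,-0.0507,-0.1733,0,0.065,0.2533,-0.064,-0.1733,0,0.065,0.3067,-0.0773,-0.1733,0,0.065,0.36,-0.0907,-0.1733,0,0.065,0.4133,-0.104,-0.1733,0,0.065,0.4667,-0.1173,-0.1733,0,0.065,0.52,-0.1307,-0.1733,0,0.065,0.5467,-0.136,-0.1733,0,0.065,0.56,-0.1387,-0.1733,0,0.065,0.56,-0.1387,-0.1733,0,0.065,0.56,-0.1387,-0.1733,0,0.065]}}

```text
t: 18.67
position: [0.4473, 0.3141, 0.2015]
eef_rot: [0.71, 0.704, -0.0, 0.0]
wrist_force: [-0.4, -1.4, 0.0]
opening: 0.065
grip_force: 0.0
```

Run:
```python
from meas import *
c,im,d=grab("top"); cv2.imwrite("pics/t2.png",im); P=cloud(c,d)
tops(c,P,d,[("jar",.089,.545,-.108),("bottle",.0885,.5475,.095)],.03)
go(.4425,.316,.12,-.01)
```

```text
jar 256 (np.float64(301.0), np.float64(190.0)) [ 0.5463 -0.1083] [0.0438 0.0457]
bottle 64 (np.float64(221.0), np.float64(190.0)) [0.5473 0.0948] [0.0208 0.0205]
go [ 0.0026 -0.0051  0.0816] turn -0.0 dist 0.082
```

To row units: 0.145 m is 0.1933, 0.135 m is 0.18.

Call:
{"method": "step_hand", "body": {"segments": [0.0027,-0.0053,0.0467,0,0.065,0.0027,-0.0053,0.0933,0,0.065,0.0027,-0.0053,0.1467,0,0.065,0.0027,-0.0053,0.18,0,0.065,0.0027,-0.0053,0.1933,0,0.065,0.0027,-0.0053,0.1933,0,0.065,0.0027,-0.0053,0.1933,0,0.05,0.0027,-0.0053,0.1933,0,0.03,0.0027,-0.0053,0.1933,0,0.03,0.0027,-0.0053,0.1933,0,0.03,0.0027,-0.0053,0.1933,0,0.03,0.0027,-0.0053,0.1933,0,0.03], "force": 25}}

```text
t: 19.72
position: [0.4452, 0.3174, 0.0595]
eef_rot: [0.711, 0.704, 0.002, 0.001]
wrist_force: [0.2, -1.1, 7.6]
opening: 0.0395
grip_force: 25.9
```

Call:
{"method": "step_hand", "body": {"segments": [0,0,-0.0267,0,0.03,0,0,-0.08,0,0.03,0,0,-0.1333,0,0.03,0,0,-0.1867,0,0.03,0,0,-0.1867,0,0.03,0,0,-0.1867,0,0.03,0,0,-0.1867,0,0.03]}}

```text
t: 20.3
position: [0.4433, 0.3167, 0.1973]
eef_rot: [0.711, 0.704, 0.001, 0.0]
wrist_force: [-0.8, -0.2, -1.2]
opening: 0.0394
grip_force: 25.9
```

Run:
```python
from meas import *
go(.5475,-.006,.19,-.01)
```

```text
go [-0.3217  0.1073  0.0072] turn 0.0 dist 0.339
```

To row units: -0.322 m is -0.4293, 0.09 m is 0.12.

Call:
{"method": "step_hand", "body": {"segments": [-0.0467,0.016,0,0,0.03,-0.0933,0.0307,0,0,0.03,-0.1467,0.0493,0,0,0.03,-0.2,0.0667,0,0,0.03,-0.2533,0.084,0,0,0.03,-0.3067,0.1027,0,0,0.03,-0.36,0.12,0,0,0.03,-0.4,0.1333,0,0,0.03,-0.4267,0.1427,0,0,0.03,-0.4293,0.1427,0,0,0.03,-0.4293,0.1427,0,0,0.03,-0.4293,0.1427,0,0,0.03,-0.4293,0.1427,0,0,0.03]}}

```text
t: 21.38
position: [0.5462, -0.0053, 0.1957]
eef_rot: [0.71, 0.704, -0.0, -0.001]
wrist_force: [-0.0, 0.0, -1.8]
opening: 0.0393
grip_force: 25.8
```

Run:
```python
from meas import *
go(.5475,-.006,.085,-.01)
```

```text
go [-0.0007  0.0015  0.1107] turn 0.001 dist 0.111
```

To row units: 0.111 m is 0.148, 0.1 m is 0.1333.

Call:
{"method": "step_hand", "body": {"segments": [0,0.0013,0.0467,0,0.03,0,0.0013,0.0933,0,0.03,0,0.0013,0.1333,0,0.03,0,0.0013,0.148,0,0.03,0,0.0013,0.148,0,0.03,0,0.0013,0.148,0,0.03,0,0.0013,0.148,0,0.03]}}

```text
t: 21.97
position: [0.549, -0.0059, 0.0872]
eef_rot: [0.71, 0.704, 0.001, 0.001]
wrist_force: [0.3, 0.2, -1.1]
opening: 0.0392
grip_force: 26.4
```

Call:
{"method": "step_hand", "body": {"segments": [0,0,0.0027,0,0.03,0,0,0.0053,0,0.03,0,0,0.0053,0,0.03,0,0,0.0053,0,0.03]}}

```text
t: 22.3
position: [0.5482, -0.0066, 0.0821]
eef_rot: [0.711, 0.704, 0.0, 0.0]
wrist_force: [0.5, 0.8, -1.1]
opening: 0.0393
grip_force: 26.4
```

Call:
{"method": "step_hand", "body": {"segments": [0,0,0.0013,0,0.03,0,0,0.0027,0,0.03,0,0,0.0027,0,0.03]}}

```text
t: 22.55
position: [0.5483, -0.0066, 0.0802]
eef_rot: [0.711, 0.704, 0.0, 0.0]
wrist_force: [-0.8, -0.1, 2.6]
opening: 0.0389
grip_force: 26.6
```

Units first: shifts go in shares of 0.75 m and turns go in shares of 2 pi rad. So -0.0005 m is -0.0007.

Call:
{"method": "step_hand", "body": {"segments": [0,0,-0.0007,0,0.03,0,0,-0.0007,0,0.05,0,0,-0.0007,0,0.06,0,0,-0.0007,0,0.06,0,0,-0.0007,0,0.06]}}

```text
t: 22.97
position: [0.548, -0.0065, 0.0803]
eef_rot: [0.711, 0.704, -0.0, -0.0]
wrist_force: [-1.1, 0.9, 0.1]
opening: 0.0599
grip_force: 0.0
```

Call:
{"method": "step_hand", "body": {"segments": [0,0,-0.0267,0,0.06,0,0,-0.08,0,0.06,0,0,-0.1333,0,0.06,0,0,-0.1867,0,0.06,0,0,-0.24,0,0.06,-0.0533,0,-0.2933,0,0.06,-0.1067,0,-0.3333,0,0.06,-0.16,0,-0.3333,0,0.06,-0.2,0,-0.3333,0,0.06,-0.2267,0,-0.3333,0,0.06,-0.2267,0,-0.3333,0,0.06,-0.2267,0,-0.3333,0,0.06,-0.2267,0,-0.3333,0,0.06]}}

```text
t: 24.05
position: [0.5462, -0.1762, 0.33]
eef_rot: [0.711, 0.703, 0.0, -0.0]
wrist_force: [0.7, -0.4, 0.3]
opening: 0.06
grip_force: 0.0
```

Run:
```python
from meas import *
c,im,d=grab("wrist"); cv2.imwrite("pics/w4.png",im); P=cloud(c,d)
tops(c,P,d,[("jar",.09,.548,-.105),("tub",.09,.548,-.005),("bottle",.09,.549,.097)],.03)
c,im,d=grab("top"); cv2.imwrite("pics/t3.png",im); P=cloud(c,d); Z=P[...,2]
tops(c,P,d,[("jar",.0885,.545,-.108),("tub",.0885,.545,-.007),("bottle",.0885,.5475,.095)],.03)
c0=np.load("top0.npz")["d"]; P0=cloud(r.camera_info("top"),c0); b=(P0[...,0]>.62)&(P0[...,0]<.67)&(abs(P0[...,1]+.007)<.14)&(P0[...,2]>.11)
q=P0[b]; print("lid",q.max(0),q.min(0),np.polyfit(q[:,2],q[:,0],1))
e=q[q[:,2]>.235]; print(e[:,0].mean() if len(e) else None)
for x in np.arange(.66,.82,.03):
    k=(abs(P0[...,0]-x)<.015)&(abs(P0[...,1])<.06)&(c0>0); print(round(x,3),P0[k][:,2].max() if k.any() else None)
```

```text
jar 1442 (np.float64(254.0), np.float64(93.0)) [ 0.5482 -0.1043] [0.0445 0.0454]
tub 420 (np.float64(254.0), np.float64(6.0)) [ 0.5486 -0.0187] [0.0366 0.0147]
jar 260 (np.float64(301.0), np.float64(190.0)) [ 0.5463 -0.1083] [0.0438 0.0457]
tub 179 (np.float64(262.0), np.float64(190.0)) [ 0.5462 -0.0095] [0.0362 0.0357]
bottle 65 (np.float64(221.0), np.float64(190.0)) [0.5473 0.0948] [0.0208 0.0205]
lid [0.6673 0.1328 0.247 ] [ 0.6248 -0.1469  0.11  ] [0.2381 0.6001]
0.6589667702250768
0.66 0.24577287552571403
0.69 None
0.72 None
0.75 0.017670172810818174
0.78 0.018317055463534793
0.81 0.019463951714213223
```

View pics/w4.png

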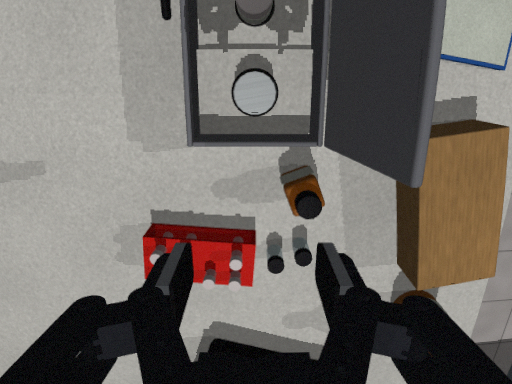

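The wrist view shows the jar centred on the high disc at (254,93), the tub upright at (254,6), and the lid leaning back on the right. All three positions match their steps within 2.5 mm, and the tops are at 90 mm against the 96 mm rim. Next I go behind the lid with the fingers shut.

To row units: 0.173 m is 0.2307, 0.168 m is 0.224.

```bash
python3 -c "
from h import *
go(.717,-.006,.33,-.01)"
```

```text
go [1.708e-01 1.691e-01 1.000e-04] turn 0.001 dist 0.24
```

Call:
{"method": "step_hand", "body": {"segments": [0.04,0.04,0,0,0,0.08,0.0733,0,0,0,0.12,0.1067,0,0,0,0.16,0.1467,0,0,0,0.1933,0.1867,0,0,0,0.224,0.22,0,0,0,0.224,0.2307,0,0,0,0.224,0.2307,0,0,0,0.224,0.2307,0,0,0,0.224,0.2307,0,0,0], "force": 30}}

```text
t: 24.98
position: [0.7204, -0.0102, 0.3304]
eef_rot: [0.711, 0.704, -0.0, -0.0]
wrist_force: [-0.4, -0.7, -0.2]
opening: 0.0002
grip_force: 0.0
```

```bash
python3 -c "
from h import *
go(.717,-.006,.225,-.01)"
```

```text
go [ 0.0042 -0.0034  0.1054] turn 0.0 dist 0.106
```

To row units: 0.105 m is 0.14, 0.095 m is 0.1267.

Call:
{"method": "step_hand", "body": {"segments": [0,0,0.04,0,0,0,0,0.0867,0,0,0,0,0.1267,0,0,0,0,0.14,0,0,0,0,0.14,0,0,0,0,0.14,0,0]}}

```text
t: 25.48
position: [0.7207, -0.0109, 0.2266]
eef_rot: [0.711, 0.703, 0.0, 0.0]
wrist_force: [0.5, 0.1, 1.1]
opening: 0.0002
grip_force: 0.0
```

Call:
{"method": "step_hand", "body": {"segments": [0,-0.02,0,0,0,0,-0.04,0,0,0,0,-0.0533,0,0,0,0,-0.0667,0,0,0,0,-0.08,0,0,0,0,-0.08,0,0,0]}}

```text
t: 25.98
position: [0.6619, -0.01, 0.2303]
eef_rot: [0.711, 0.703, 0.002, 0.003]
wrist_force: [0.2, -0.1, -0.1]
opening: 0.0002
grip_force: 0.0
```

To row units: -0.06 m is -0.08, -0.047 m is -0.0627.

Call:
{"method": "step_hand", "body": {"segments": [0,-0.016,-0.008,0,0,0,-0.0333,-0.0147,0,0,0,-0.0467,-0.0173,0,0,0,-0.0627,-0.0187,0,0,0,-0.08,-0.016,0,0]}}

```text
t: 26.4
position: [0.6028, -0.0094, 0.241]
eef_rot: [0.711, 0.703, 0.002, 0.002]
wrist_force: [1.9, 0.1, -0.4]
opening: 0.0001
grip_force: 0.9
```

Call:
{"method": "step_hand", "body": {"segments": [0,-0.016,0.0053,0,0,0,-0.0307,0.0107,0,0,0,-0.0307,0.0107,0,0]}}

```text
t: 26.65
position: [0.578, -0.009, 0.2313]
eef_rot: [0.711, 0.703, 0.001, 0.001]
wrist_force: [-0.1, 0.5, -0.4]
opening: -0.0002
grip_force: 0.0
```

Run:
```python
from meas import *
c,im,d=grab("side"); cv2.imwrite("pics/s4.png",im); print(r.get_obs()["position"])
```

```text
[ 0.5786 -0.009   0.2314]
```

View pics/s4.png

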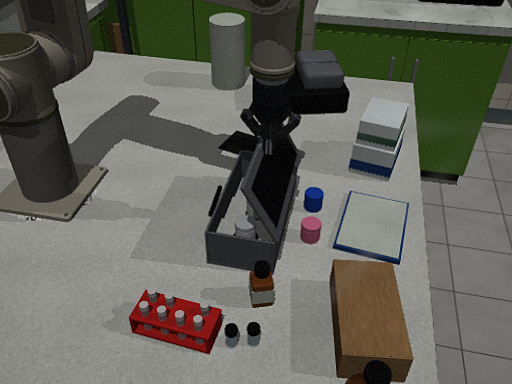

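The side view shows the lid swung over to about 1 rad at (268,190), with the fingers behind it. I'll continue along the arc and then press down.

To row units: 0.08 m is 0.1067, -0.064 m is -0.0853.

Call:
{"method": "step_hand", "body": {"segments": [0,-0.0213,0.016,0,0,0,-0.042,0.0327,0,0,0,-0.0573,0.0533,0,0,0,-0.072,0.0747,0,0,0,-0.08,0.0907,0,0,0,-0.0853,0.1067,0,0,0,-0.0893,0.1067,0,0]}}

```text
t: 27.28
position: [0.5104, -0.0081, 0.1478]
eef_rot: [0.711, 0.704, -0.001, -0.001]
wrist_force: [-1.1, -0.2, -0.1]
opening: 0.0
grip_force: 0.0
```

Call:
{"method": "step_hand", "body": {"segments": [0,-0.0053,0.0107,0,0,0,-0.0107,0.0213,0,0,0,-0.0133,0.0267,0,0,0,-0.0133,0.0293,0,0]}}

```text
t: 27.62
position: [0.5005, -0.008, 0.1266]
eef_rot: [0.711, 0.704, -0.0, -0.0]
wrist_force: [-1.0, -0.1, 0.3]
opening: -0.0002
grip_force: 0.4
```

Step down gently until the force shows the lid on the rim.

To row units: 0.002 m is 0.0027, 0.001 m is 0.0013.

Call:
{"method": "step_hand", "body": {"segments": [0,0,0.0013,0,0,0,0,0.0027,0,0,0,0,0.0027,0,0]}}

```text
t: 27.87
position: [0.5012, -0.0081, 0.1256]
eef_rot: [0.711, 0.704, 0.0, 0.0]
wrist_force: [0.2, 0.1, 0.0]
opening: 0.0
grip_force: 0.0
```

Call:
{"method": "step_hand", "body": {"segments": [0,0,0.0013,0,0,0,0,0.0027,0,0,0,0,0.0027,0,0]}}

```text
t: 28.12
position: [0.5015, -0.0081, 0.1254]
eef_rot: [0.711, 0.704, 0.0, 0.0]
wrist_force: [-8.3, 0.7, 17.6]
opening: 0.0002
grip_force: 8.6
```

To row units: -0.3 m is -0.4, -0.27 m is -0.36.

Call:
{"method": "step_hand", "body": {"segments": [0,0,-0.0267,0,0,0,0,-0.08,0,0,0,0,-0.1333,0,0,-0.04,0,-0.1733,0,0,-0.0933,0,-0.1733,0,0,-0.1467,0,-0.1733,0,0,-0.2,0,-0.1733,0,0,-0.2533,0,-0.1733,0,0,-0.3067,0,-0.1733,0,0,-0.36,0,-0.1733,0,0,-0.4,0,-0.1733,0,0,-0.4,0,-0.1733,0,0,-0.4,0,-0.1733,0,0]}}

```text
t: 29.2
position: [0.4976, -0.3098, 0.2529]
eef_rot: [0.712, 0.702, -0.0, -0.0]
wrist_force: [-0.3, -0.4, -0.1]
opening: -0.0001
grip_force: 0.0
```

Run:
```python
from meas import *
c,im,d=grab("top"); P=cloud(c,d)
b=(abs(P[...,0]-.547)<.06)&(abs(P[...,1]+.007)<.14)&(d>0)&(P[...,2]>.05); q=P[b]
A=np.c_[q[:,0]-.6224,q[:,1],np.ones(len(q))]; k=np.linalg.lstsq(A,q[:,2],rcond=None)[0]; print("lid plane",k,len(q),q[:,2].min(),q[:,2].max())
b=P[220:330,40:180].reshape(-1,3)
f=(abs(P[...,0]-.42)<.03)&(abs(P[...,1]+.007)<.14)&(d>0); g=P[f]; A=np.c_[g[:,0],g[:,1],np.ones(len(g))]; print("bench plane",np.linalg.lstsq(A,g[:,2],rcond=None)[0])
c2,s,_=grab("side"); cv2.imwrite("pics/end.png",np.hstack([cv2.resize(s[110:290,170:350],(400,400),interpolation=2),cv2.resize(im[120:260,110:250+0],(400,400),interpolation=2)]))
```

```text
lid plane [-0.0008 -0.0016  0.1055] 5275 0.09889701647255755 0.11220184006720879
bench plane [ 0.0377  0.0053 -0.0163]
```

View pics/end.png

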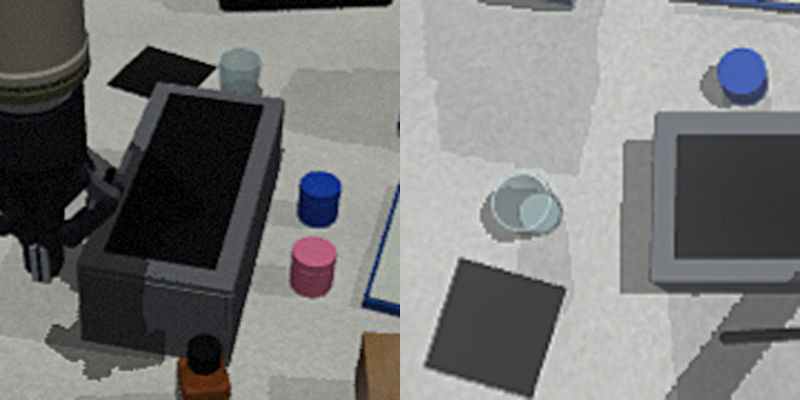

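The lid is flat, with a slope below 0.002 rad and its top at 0.1055 m. The beaker stands upright in its place, the mat is empty and the look-alikes are untouched. The robot is clear, so I'm handing in.

```bash
python3 -c "
from station import r
print(r.sign_off())"
```

```text
the job is handed in; nothing more can be done
None
```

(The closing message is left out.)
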